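Line the vials up by height on the loading strip

ROBOT

A 6-joint arm with a two-finger parallel gripper is mounted at the origin on the work surface. World frame = base frame: x ahead of the robot, y to its left, z up, the work surface at z = 0. Lengths are in m, angles in rad, forces in N, time in s.
With the tool pointing down it reaches from about 0.3 to 0.875 m from the base axis. Payload 4.2 kg.
Tool frame: the origin (TCP) lies on the centre line of the jaws, within the pads' length; the fingertips stand 22 mm ahead of it and the grasp point (between the pads) lies 3 mm ahead of it; z points along the fingers, y is the direction in which the jaws open and shut (so a half turn about z gives the same grasp; the last joint's range is limited). The gripper opens to 85 mm and grips with 20 to 120 N. Pads are 22 mm wide; open, the fingers measure 114 mm over their backs; the gripper's body (76 mm by 85 mm) begins 54 mm behind the grasp point. The pads swing forward as they close: fully open they stand 13 mm farther back than shut.
Start: joints at [1.122, 0.32, 1.565, -0, 1.257, -0.02], TCP at [0.239, 0.523, 0.253] pointing down, gripper open.
Joint ranges: [-3.11, 3.11], [-0.84, 2.01], [0.21, 2.61], [-1.34, 4.49], [0.05, 2.63], [-2.56, 2.56]. Speed limits (rad/s): [2.57, 2.57, 3.14, 3.14, 3.14, 3.14].

INTERFACE

Orientations are given as a unit quaternion [x, y, z, w].
In Python, from rig import robot gives the robot as it stands.
- The arm moves only by the shell command python3 -m pendant 'ROWS' [OPENING] [FORCE]. ROWS is JSON, a list of rows, each a list of 2 entries, a list of its own where there are three numbers: the shift along the tool's x, y, z in m, then the turn, a rotation vector about the tool's x, y, z in degrees. A call has 1 to 20 rows; each row shifts and turns the commanded pose from where the row before left it, along the tool's axes as they then stand; what a row does not reach is not made up. A row lasts 1/10 s, in which the tool goes at most 50 mm and 8.59 degrees, less where a joint would pass 70% of its speed; a pose out of reach is approached as far as the arm can. A call is refused whole if a number of a shift passes 0.05 or a number of a turn 8.59, either way. A call with a gripper value outside its range is refused whole. OPENING is the closure, from 0 (fully open) to 1 (shut), set as the call begins (- or left out, the last holds). The fingers move at their own pace and stop on an object; FORCE is the grip in N (left out, the last holds). Time passes only in rows, so rows that do not move let the fingers close. It gives the time, the measured TCP pose, the force and the opening at its end, in the units of the state.
- robot.state(): the state, without advancing time (a new reading comes with each control period).
- robot.grab_frame(name): name is "scene" or "top" or "wrist"; returns the picture (384x512x3 uint8, blue, green, red); there is no depth.
- robot.camera_params(name): a dict with "fovy" (degrees; the focal length in pixels is half the picture's height over the tangent of half this angle, whatever the lens; pixels are square), "cx", "cy" (the principal point, pixels), "k1" (the pictures are not rectified: a ray, as slopes to the right and down, at radius r is drawn at 1 + k1 r^2 times it, then the intrinsics apply), "position" and "rotation" of the camera in the world. Camera axes: x right, y down, z forward; pixel columns grow to the right and rows downward; lengths in m; the calibration is good to about 2 mm. A picture is of the moment at which its call begins: read the wrist's pose just before it. camera_params takes no time and is no camera call; for the wrist camera it gives the pose at the moment of the call.
- robot.hand_in(): hands the job in, once; it reports no verdict.
The state is a dict: "clock": time; "joint_positions": joint angles; "joint_velocities": joint speeds; "joint_torque": joint torques, N m; "tool_pos": TCP position; "tool_rot": TCP orientation; "ft_force": force on the tool from outside, world axes, zero at the start; "moment": the same for the moment, N m; "gripper_width": finger opening in m.
Only numpy, scipy, OpenCV 4.12 (cv2) and the standard library are available. Lean on these libraries where they do the work, as an engineer would, in place of code of your own. Each camera call takes 0.05 s, during which the arm holds its last target. There are 200 camera calls.

TASK

Line the four capped vials up for the autosampler on the white loading strip, one standing upright in the middle of each black pad, in order of height: the tallest on the pad next to the black knob, down to the shortest on the pad farthest from it. They are glass: set each one down gently and let go, do not drop or topple any, and leave the amber bottle and the beaker where they are.

Things in the scene. Friction and masses are not known exactly. Their poses are not given: they have to be found in the camera images.
- vial_a_mid (a point): The tallest and widest of the four vials: a loose, upright, clear glass vial with a blank white paper label and a crimped aluminium cap, 95 mm high, straight round body 47 mm in diameter from its foot to 73 mm up, then a shoulder and the 20 mm cap; about 85 g. The point is its centre, half-way up (47.5 mm above its foot), z along the vial, upwards when it stands. It stands on the bench at the start; it is round, so its yaw means nothing.
- vial_b_mid (a point): The second tallest of the four vials: a loose, upright, clear glass vial with a blank white paper label and a crimped aluminium cap, 73 mm high, straight round body 40 mm in diameter from its foot to 52 mm up, then a shoulder and the 20 mm cap; about 55 g. The point is its centre, half-way up (36.5 mm above its foot), z along the vial, upwards when it stands. It stands on the bench at the start; it is round, so its yaw means nothing.
- vial_c_mid (a point): The third tallest of the four vials: a loose, upright, clear glass vial with a blank white paper label and a crimped aluminium cap, 55 mm high, straight round body 30 mm in diameter from its foot to 37 mm up, then a shoulder and the 20 mm cap; about 32 g. The point is its centre, half-way up (27.5 mm above its foot), z along the vial, upwards when it stands. It stands on the bench at the start; it is round, so its yaw means nothing.
- vial_d_mid (a point): The shortest and slimmest of the four vials: a loose, upright, clear glass vial with a blank white paper label and a crimped aluminium cap, 40 mm high, straight round body 22 mm in diameter from its foot to 24 mm up, then a shoulder and the 20 mm cap; about 18 g. The point is its centre, half-way up (20 mm above its foot), z along the vial, upwards when it stands. It stands on the bench at the start; it is round, so its yaw means nothing.
- pad1: Flat round black rubber pad, 60 mm in diameter and 3 mm thick, fixed on the white loading strip (a fixed bar 76 x 370 mm, 12 mm high). Origin: the centre of its underside, 12 mm above the bench; its upper face is 3 mm above that, 15 mm above the bench. The four pads lie in a straight row along the strip, in the sequence pad1, pad2, pad3, pad4, 70 mm from centre to centre; pad1 is one end of the row. Its y axis runs along the strip, from pad1 towards pad4.
- pad2: Flat round black rubber pad, 60 mm in diameter and 3 mm thick, fixed on the white loading strip (a fixed bar 76 x 370 mm, 12 mm high). Origin: the centre of its underside, 12 mm above the bench; its upper face is 3 mm above that, 15 mm above the bench. The four pads lie in a straight row along the strip, in the sequence pad1, pad2, pad3, pad4, 70 mm from centre to centre; pad2 lies between pad1 and pad3. Its y axis runs along the strip, from pad1 towards pad4.
- pad3: Flat round black rubber pad, 60 mm in diameter and 3 mm thick, fixed on the white loading strip (a fixed bar 76 x 370 mm, 12 mm high). Origin: the centre of its underside, 12 mm above the bench; its upper face is 3 mm above that, 15 mm above the bench. The four pads lie in a straight row along the strip, in the sequence pad1, pad2, pad3, pad4, 70 mm from centre to centre; pad3 lies between pad2 and pad4. Its y axis runs along the strip, from pad1 towards pad4.
- pad4: Flat round black rubber pad, 60 mm in diameter and 3 mm thick, fixed on the white loading strip (a fixed bar 76 x 370 mm, 12 mm high). Origin: the centre of its underside, 12 mm above the bench; its upper face is 3 mm above that, 15 mm above the bench. The four pads lie in a straight row along the strip, in the sequence pad1, pad2, pad3, pad4, 70 mm from centre to centre; pad4 is the other end of the row. Its y axis runs along the strip, from pad1 towards pad4.
- knob: The black index knob, 26 mm across and 35 mm high, fixed upright at one end of the strip, in line with the pads and 55 mm from the centre of the end pad; which end varies (a flat steel screw head is at the other). Origin: the centre of its underside, on the strip's upper face.
- reagent_mid (a point): Bystander: closed amber glass reagent bottle, loose, 68 mm in diameter and about 140 mm high, beside the right end of the work. The point is 70 mm above its foot, on its axis.
- beaker_mid (a point): Bystander: empty open glass beaker, loose, 70 mm in diameter at the rim and 90 mm high, beside the left end of the work. The point is 45 mm above its foot, on its axis.
There are look-alikes about, which are no part of the job. Leave any purple look-alike of the part that bears vial_a_mid alone.

How it is judged:
By the outcome, as a careful person would: the job done as asked, in the order asked, and still so for the second after the job is handed in, with the robot touching nothing.
It also fails if it takes over 99 s, if anything falls off the work surface, if the arm or the gripper's body presses on something with over 40 N, if the wrist force passes 120 N, or if a joint passes its speed limit or range.

## Working session

There is one attempt and no reset: what is moved stays moved. The work goes in short steps, Python scripts to look and compute and a shell command to move; the robot and the scene stay as the last step left them, time stands still between calls to the robot, and variables do not carry over. Pictures are saved under pics/ and viewed, about 12 in all and at most 16, crops included, and the job is handed in when it is done.

```bash
ls; mkdir -p pics; python3 - <<'E'
from rig import robot
import cv2
for n in("scene","top"):
    cv2.imwrite(f"pics/{n}0.png",robot.grab_frame(n)); print(n,robot.camera_params(n))
print(robot.camera_params("wrist"));print(robot.state())
E
```

```text
pics
scene {'fovy': 51.34954996731589, 'cx': 254.32080242511694, 'cy': 192.03923602945127, 'k1': 0.04890987729514372, 'position': array([ 1.08269115, -0.59034236,  0.65392427]), 'rotation': array([ 0.83070005,  0.3226394 , -0.16442463, -0.42285433])}
top {'fovy': 45.252993014045686, 'cx': 250.91439860244296, 'cy': 195.43525829743194, 'k1': 0.007070510927818856, 'position': array([ 0.29685412, -0.01299874,  1.31070677]), 'rotation': array([ 0.7437193 , -0.6607956 ,  0.06773738, -0.07511611])}
{'fovy': 61.16936617519438, 'cx': 256.9908311056224, 'cy': 196.0528155807612, 'k1': -0.039698808585593465, 'position': array([0.1718052 , 0.55332476, 0.37334518]), 'rotation': array([0.83177619, 0.53547915, 0.07833727, 0.12358689])}
{'clock': 0.1, 'joint_positions': array([ 1.12195477e+00,  3.20233209e-01,  1.56555913e+00,  8.75576425e-06,
        1.25738284e+00, -1.99942237e-02]), 'joint_velocities': array([-0.00142624, -0.00056913, -0.00277373, -0.00135684, -0.00207184,
       -0.00058174]), 'joint_torque': array([ 1.10454537e-03, -4.16409516e+01, -2.34707004e+01,  2.15288736e-05,
        4.91931278e-03, -1.11876750e-05]), 'tool_pos': array([0.2389242 , 0.52258529, 0.25256247]), 'tool_rot': array([ 2.12785582e-01,  9.77098598e-01, -7.68653857e-04, -1.87841556e-04]), 'ft_force': array([-0.46289268, -0.0979194 ,  0.03297122]), 'moment': array([0.00861581, 0.02456623, 0.00422829]), 'gripper_width': 0.08491209125879419}
```

View pics/scene0.png

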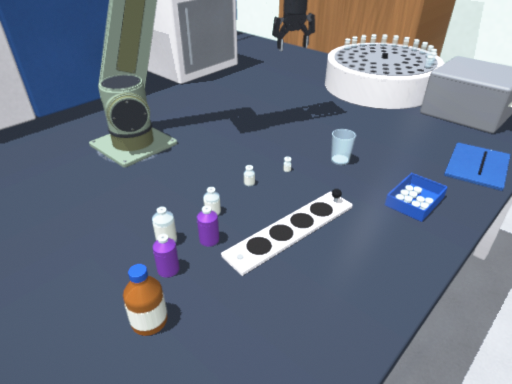

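View pics/top0.png

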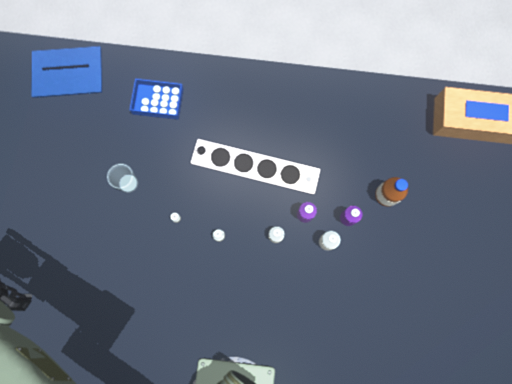

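The top view shows white vials a (330,240), b (277,234), c (219,235), d (175,217). The purple decoys are at (308,211) and (353,214), and the knob is at (201,150), on the left end of the strip. Next I'll get coarse positions.

```bash
cat > h.py <<'E'
import numpy as np,cv2
from scipy.spatial.transform import Rotation as R
from rig import robot
def K(p):
    f=192/np.tan(np.radians(p["fovy"]/2)); return f
def ray(p,uv):
    d=(np.array(uv,float)-[p["cx"],p["cy"]])/K(p); s=d.copy()
    for _ in range(20): s=d/(1+p["k1"]*(s@s))
    return R.from_quat(p["rotation"]).apply([*s,1])
def onz(p,uv,z):
    v=ray(p,uv); c=np.array(p["position"]); return (c+v*(z-c[2])/v[2])[:2]
def proj(p,X):
    c=R.from_quat(p["rotation"]).inv().apply(np.array(X)-p["position"]); s=c[:2]/c[2]
    return s*(1+p["k1"]*(s@s))*K(p)+[p["cx"],p["cy"]]
def tool(X):  # world xyz target of TCP -> shift in tool axes
    s=robot.state(); return R.from_quat(s["tool_rot"]).inv().apply(np.array(X)-s["tool_pos"])
def yaw(): # world direction angle of tool x, y
    m=R.from_quat(robot.state()["tool_rot"]).as_matrix(); return m
E
python3 - <<'E'
from h import *
im=cv2.imread("pics/top0.png");p=robot.camera_params("top")
hsv=cv2.cvtColor(im,cv2.COLOR_BGR2HSV)
# black pads inside white strip
w=((hsv[...,2]>150)&(hsv[...,1]<70)).astype(np.uint8)
n,l,st,c=cv2.connectedComponentsWithStats(w)
for i in range(1,n):
    if st[i,4]>15 and 80<st[i,1]+0<270 : print("white",st[i],c[i].round(1), onz(p,c[i],.05).round(3))
roi=np.zeros_like(w);cv2.fillConvexPoly(roi,np.array([[196,142],[319,170],[314,191],[192,160]]),1)
b=((hsv[...,2]<90)&(roi>0)).astype(np.uint8)
n,l,st,c=cv2.connectedComponentsWithStats(b)
for i in range(1,n):
    if st[i,4]>15: print("black",st[i],c[i].round(1),onz(p,c[i],.015).round(4))
cv2.imwrite("pics/crop1.png",cv2.resize(im[130:260,150:370],None,fx=3.6,fy=3.6,interpolation=cv2.INTER_CUBIC))
E
```

```text
white [150  85  11  27 162] [155.1  98.2] [0.809 0.327]
white [160  86  10  27 158] [164.4  99.3] [0.809 0.3  ]
white [169  87  10  27 160] [173.6 100.3] [0.809 0.273]
white [141  98   8  13  76] [144.6 104.2] [0.787 0.355]
white [466  99  44  23 104] [493.7 108.7] [ 0.892 -0.654]
white [ 190  138  131   57 2386] [256.7 166.5] [0.639 0.009]
white [107 163  31  29 429] [123.5 178.7] [0.56  0.377]
white [385 201  16   5  40] [391.2 202.7] [ 0.58  -0.375]
white [305 205   9   8  59] [308.7 208.6] [ 0.536 -0.148]
white [351 209   9   8  60] [355.  212.5] [ 0.54  -0.277]
white [170 212  11  10  82] [174.8 216.8] [0.47  0.217]
white [269 226  16  17 210] [276.4 233.9] [ 0.455 -0.067]
white [213 229  12  12 119] [218.5 234.6] [0.435 0.091]
white [321 230  20  20 297] [330.7 239.8] [ 0.457 -0.216]
black [198 147   7   7  33] [200.9 149.9] [0.6795 0.178 ]
black [212 149  13  16  26] [215.8 154.3] [0.6712 0.1328]
black [261 160  14   7  17] [268.4 161.8] [ 0.667  -0.0223]
black [284 166  15  14  25] [292.7 170. ] [ 0.6508 -0.0952]
```

View pics/crop1.png

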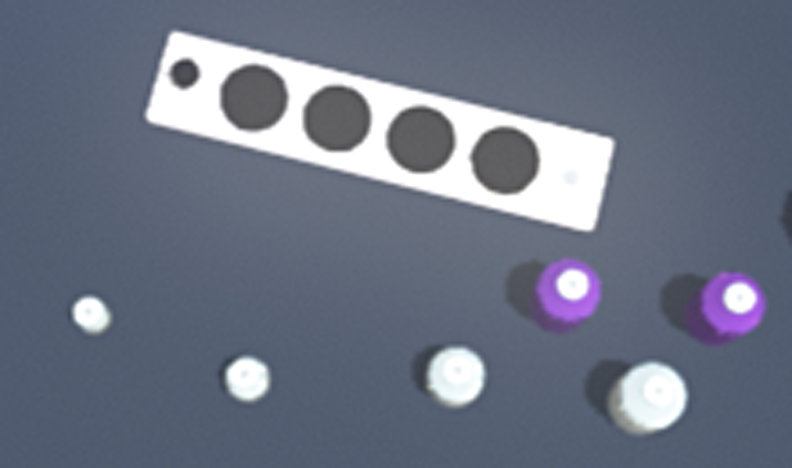

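```bash
python3 - <<'E'
from h import *
im=cv2.imread("pics/top0.png");p=robot.camera_params("top");ps=robot.camera_params("scene")
g=cv2.cvtColor(im,cv2.COLOR_BGR2GRAY)
roi=np.zeros_like(g);cv2.fillConvexPoly(roi,np.array([[200,144],[317,171],[311,189],[196,160]]),1)
b=((g<150)&(roi>0)).astype(np.uint8)
n,l,st,c=cv2.connectedComponentsWithStats(b);P=[]
for i in range(1,n):
    if st[i,4]>15: P.append([st[i,0],*onz(p,c[i],.045 if st[i,4]<90 else .015)]); print(st[i],P[-1])
s=cv2.imread("pics/scene0.png");gs=cv2.cvtColor(s,cv2.COLOR_BGR2GRAY)
roi=np.zeros_like(gs);cv2.fillConvexPoly(roi,np.array([[232,247],[328,198],[350,205],[240,260]]),1)
n,l,st,c=cv2.connectedComponentsWithStats(((gs<120)&(roi>0)).astype(np.uint8))
for i in range(1,n):
    if st[i,4]>15: print("scene",st[i],onz(ps,c[i],.015))
for nme,x,y,h in(("d",89,313,.04),("c",247,374,.055),("b",457,371,.073),("a",656,390,.095)):
    uv=((x+.5)/3.6-.5+150,(y+.5)/3.6-.5+130); q=onz(p,uv,h); print(nme,q.round(4),"scene top px",proj(ps,[*q,h]).round(1))
cv2.imwrite("pics/crop2.png",cv2.resize(s[145:265,140:360],None,fx=3.6,fy=3.6,interpolation=cv2.INTER_CUBIC))
E
```

```text
[198 146   7   9  46] [np.int32(198), np.float64(0.6699128793709698), np.float64(0.17279674361431885)]
[211 148  19  18 263] [np.int32(211), np.float64(0.6652202238499865), np.float64(0.11953469629123492)]
[234 154  19  18 267] [np.int32(234), np.float64(0.656039017194852), np.float64(0.05021578000461478)]
[258 160  18  18 269] [np.int32(258), np.float64(0.6467096515393529), np.float64(-0.019220690554097822)]
[281 165  19  19 269] [np.int32(281), np.float64(0.637558450137641), np.float64(-0.0883037361882026)]
scene [310 203  22  13 225] [0.66655024 0.11786576]
scene [291 213  22  15 261] [0.65609903 0.04883344]
scene [270 225  23  16 277] [ 0.6452919  -0.02007668]
scene [247 237  24  17 281] [ 0.63353146 -0.08884292]
d [0.4714 0.2207] scene top px [287.1 158.7]
c [0.4371 0.0917] scene top px [248.7 167.6]
b [ 0.4558 -0.0658] scene top px [211.  189.3]
a [ 0.4563 -0.2115] scene top px [162.3 209.4]
```

View pics/crop2.png

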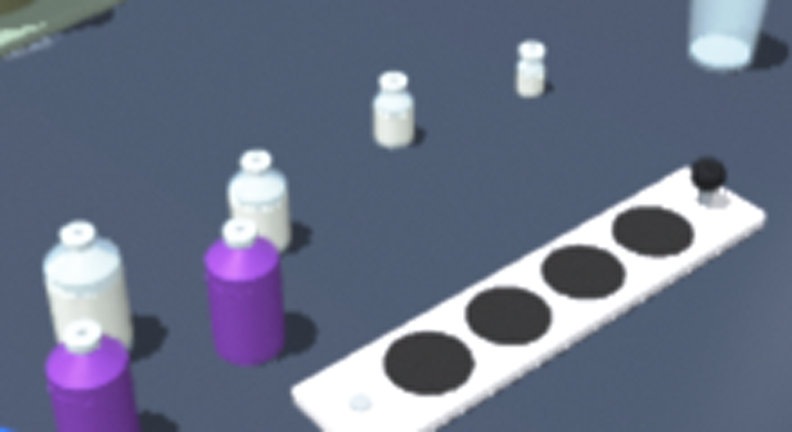

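```bash
python3 -m pendant '[[[0,0,0],[0,0,8.11]],[[0,0,0],[0,0,8.11]],[[0,0,0],[0,0,8.11]],[[0,0,0],[0,0,8.11]],[[0,0,0],[0,0,8.11]],[[0,0,0],[0,0,8.11]],[[0,0,0],[0,0,8.11]],[[0,0,0],[0,0,8.11]],[[0,0,0],[0,0,8.11]]]' 0 30
python3 -m pendant '[[[-0.0388,0.0173,0],[0,0,0]],[[-0.0388,0.0173,0],[0,0,0]],[[-0.0388,0.0173,0],[0,0,0]],[[-0.0388,0.0173,0],[0,0,0]],[[-0.0388,0.0173,0],[0,0,0]],[[-0.0388,0.0173,0],[0,0,0]],[[-0.0388,0.0173,0],[0,0,0]],[[-0.0388,0.0173,0],[0,0,0]],[[-0.0388,0.0173,0],[0,0,0]],[[-0.0388,0.0173,0],[0,0,0]],[[-0.0388,0.0173,0],[0,0,0]],[[-0.0388,0.0173,0],[0,0,0]],[[-0.0388,0.0173,0],[0,0,0]],[[-0.0388,0.0173,0],[0,0,0]],[[-0.0388,0.0173,0.01],[0,0,0]],[[-0.0388,0.0173,0.017],[0,0,0]],[[-0.0388,0.0173,0.018],[0,0,0]],[[-0.0388,0.0173,0.018],[0,0,0]],[[0,0,0],[0,0,0]],[[0,0,0],[0,0,0]]]'
python3 - <<'E'
from h import *
print(tool([.4563,-.2115,.19])); print(yaw().round(3))
p=robot.camera_params("wrist"); im=robot.grab_frame("wrist"); cv2.imwrite("pics/w1.png",im)
print(p["position"],proj(p,[.4563,-.2115,.095]),proj(p,[.4563,-.2115,0]))
E
```

```text
clock: 1.0
tool_pos: [0.2389, 0.5227, 0.2528]
tool_rot: [0.754, 0.657, -0.001, 0.0]
ft_force: [0.4, 0.2, -0.0]
gripper_width: 0.0853
clock: 3.0
tool_pos: [0.4553, -0.2106, 0.1894]
tool_rot: [0.753, 0.658, -0.0, -0.001]
ft_force: [-0.6, 0.2, -0.2]
gripper_width: 0.0854
[-0.00081042  0.00108371 -0.00065204]
[[ 0.133  0.991 -0.002]
 [ 0.991 -0.133  0.002]
 [ 0.001 -0.003 -1.   ]]
[ 0.46550585 -0.13769008  0.31020911] [258.80032665 208.93540276] [258.5847126  177.25902217]
```

View pics/w1.png

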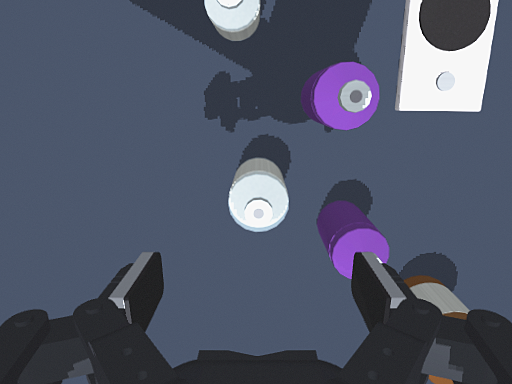

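The wrist view shows vial a's cap at (259,213), about 4 px below the prediction, and purple caps at about (372,250) and (356,96).

```bash
python3 - <<'E'
from h import *
p=robot.camera_params("wrist")
for n,uv,z in(("a",(259,213),.095),("p2",(371,250),.09),("p1",(356,96),.09)): print(n,onz(p,uv,z))
print(tool([*onz(p,(259,213),.095),.060]))
E
```

```text
a [ 0.45624764 -0.21410254]
p2 [ 0.5357562 -0.2561872]
p1 [ 0.52937685 -0.14366777]
[-0.00422243  0.00148144  0.13003055]
```

```bash
python3 -m pendant '[[[-0.004,0.0015,0.01],[0,0,0]],[[0,0,0.025],[0,0,0]],[[0,0,0.025],[0,0,0]],[[0,0,0.02],[0,0,0]],[[0,0,0.02],[0,0,0]],[[0,0,0.015],[0,0,0]],[[0,0,0.015],[0,0,0]],[[0,0,0],[0,0,0]],[[0,0,0],[0,0,0]]]' 0.2 30
python3 -m pendant '[[[0,0,0],[0,0,0]],[[0,0,0],[0,0,0]],[[0,0,0],[0,0,0]],[[0,0,0],[0,0,0]],[[0,0,0],[0,0,0]],[[0,0,0],[0,0,0]],[[0,0,0],[0,0,0]],[[0,0,0],[0,0,0]]]' 1 30
python3 - <<'E'
from h import *
cv2.imwrite("pics/w2.png",np.hstack([robot.grab_frame("wrist")[60:384,60:460],robot.grab_frame("scene")[60:384,60:460]]))
E
```

```text
clock: 3.95
tool_pos: [0.457, -0.2138, 0.0607]
tool_rot: [0.752, 0.659, 0.0, 0.0]
ft_force: [-0.6, -0.7, 0.4]
gripper_width: 0.0684
clock: 4.75
tool_pos: [0.4575, -0.2146, 0.0614]
tool_rot: [0.752, 0.659, 0.001, 0.001]
ft_force: [-0.6, 2.1, 5.9]
gripper_width: 0.0461
```

View pics/w2.png

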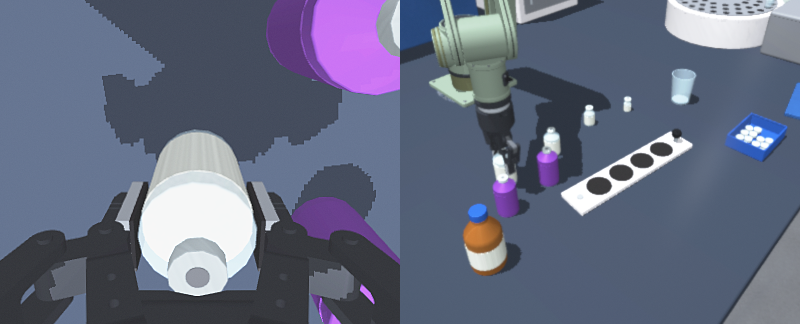

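```bash
python3 - <<'E'
from h import *
p=robot.camera_params("wrist")
q=onz(p,(257,337),.095); s=robot.state(); M=yaw()
print(q, M.T@(np.array([*q,.047])-s["tool_pos"]))
E
python3 -m pendant '[[[0,0,-0.005],[0,0,0]],[[0,0,-0.01],[0,0,0]],[[0,0,-0.02],[0,0,0]],[[0,0,-0.03],[0,0,0]],[[0,0,-0.03],[0,0,0]],[[0,0,-0.03],[0,0,0]],[[0,0,0],[0,0,0]],[[0,0,0],[0,0,0]]]'
python3 - <<'E'
from h import *
print(tool([.6655,.119,.186]));print(yaw().round(4))
E
```

```text
[ 0.4574191 -0.2152376] [-6.71079779e-04  6.32522129e-05  1.43872909e-02]
clock: 5.65
tool_pos: [0.4568, -0.2145, 0.1858]
tool_rot: [0.752, 0.659, 0.0, 0.001]
ft_force: [-0.6, 0.5, -0.7]
gripper_width: 0.0462
[ 3.58100549e-01  1.63029430e-01 -1.06155699e-04]
[[ 1.316e-01  9.913e-01  1.100e-03]
 [ 9.913e-01 -1.316e-01 -5.000e-04]
 [-4.000e-04  1.100e-03 -1.000e+00]]
```

```bash
python3 -m pendant '[[[0.015,0.0068,0],[0,0,0]],[[0.015,0.0068,0],[0,0,0]],[[0.0299,0.0136,0],[0,0,0]],[[0.0299,0.0136,0],[0,0,0]],[[0.0299,0.0136,0],[0,0,0]],[[0.0299,0.0136,0],[0,0,0]],[[0.0299,0.0136,0],[0,0,0]],[[0.0299,0.0136,0],[0,0,0]],[[0.0299,0.0136,0],[0,0,0]],[[0.0299,0.0136,0],[0,0,0]],[[0.0299,0.0136,0],[0,0,0]],[[0.0299,0.0136,0],[0,0,0]],[[0.015,0.0068,0],[0,0,0]],[[0.015,0.0068,0],[0,0,0]],[[0,0,0],[0,0,0]],[[0,0,0],[0,0,0]],[[0,0,0],[0,0,0]]]'
python3 - <<'E'
from h import *
print(tool([.6655,.119,.0764]))
p=robot.camera_params("wrist");cv2.imwrite("pics/w3.png",robot.grab_frame("wrist"))
for X in [(.656,.0495,.015),(.646,-.0195,.015),(.6363,-.0885,.015),(.6655,.119,.015)]: print(proj(p,X))
E
```

```text
clock: 7.35
tool_pos: [0.6653, 0.1187, 0.1853]
tool_rot: [0.753, 0.659, -0.0, -0.0]
ft_force: [0.8, -0.6, -0.4]
gripper_width: 0.0463
[0.00043568 0.00024738 0.10891445]
[256.9741517  249.51660841]
[256.13904669 309.46345847]
[255.67176814 361.8727932 ]
[257.31925711 180.5046758 ]
```

View pics/w3.png

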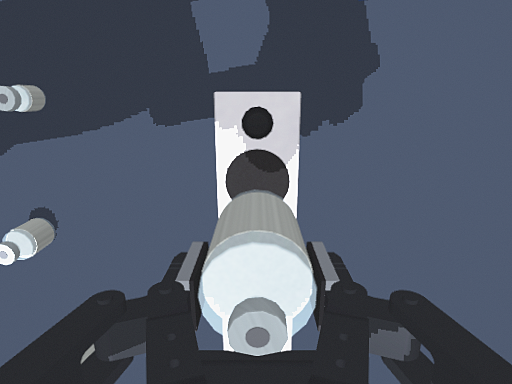

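Pad 1 is centred at about (257.5,180) against a predicted (257.3,180.5), so they agree. Lowering now.

```bash
python3 -m pendant '[[[0.001,0.0002,0.02],[0,0,0]],[[0,0,0.025],[0,0,0]],[[0,0,0.025],[0,0,0]],[[0,0,0.02],[0,0,0]],[[0,0,0.01],[0,0,0]],[[0,0,0.005],[0,0,0]],[[0,0,0.0015],[0,0,0]],[[0,0,0.001],[0,0,0]],[[0,0,0.0005],[0,0,0]],[[0,0,0],[0,0,0]],[[0,0,0],[0,0,0]]]'
```

```text
clock: 8.5
tool_pos: [0.6664, 0.121, 0.0779]
tool_rot: [0.752, 0.659, 0.0, 0.0]
ft_force: [-0.1, 0.7, -0.4]
gripper_width: 0.0463
```

```bash
python3 -m pendant '[[[0,0,0.0005],[0,0,0]],[[0,0,0.0005],[0,0,0]],[[0,0,0],[0,0,0]],[[0,0,0],[0,0,0]]]'
python3 -m pendant '[[[0,0,0.0005],[0,0,0]],[[0,0,0],[0,0,0]],[[0,0,0],[0,0,0]]]'
python3 - <<'E'
from h import *
print(tool([.6655,.119,.0764])); print(robot.state()["ft_force"])
E
```

```text
clock: 8.9
tool_pos: [0.6663, 0.1209, 0.0765]
tool_rot: [0.752, 0.659, 0.0, 0.0]
ft_force: [0.7, 0.6, 0.5]
gripper_width: 0.0464
clock: 9.2
tool_pos: [0.6663, 0.121, 0.0765]
tool_rot: [0.752, 0.659, 0.0, 0.0]
ft_force: [-1.8, -0.3, 5.9]
gripper_width: 0.0461
[-2.06215778e-03 -4.98125791e-04  5.08959541e-05]
[-1.84346124 -0.33884253  5.88885195]
```

```bash
python3 -m pendant '[[[0,0,0],[0,0,0]],[[0,0,0],[0,0,0]],[[0,0,0],[0,0,0]],[[0,0,0],[0,0,0]],[[0,0,0],[0,0,0]]]' 0.2
python3 -m pendant '[[[0,0,-0.01],[0,0,0]],[[0,0,-0.02],[0,0,0]],[[0,0,-0.03],[0,0,0]],[[0,0,-0.04],[0,0,0]],[[0,0,-0.02],[0,0,0]],[[0,0,0],[0,0,0]],[[0,0,0],[0,0,0]]]'
python3 - <<'E'
from h import *
p=robot.camera_params("wrist");cv2.imwrite("pics/w4.png",robot.grab_frame("wrist"))
print(proj(p,[.6655,.119,.11]),proj(p,[.6655,.119,.015]),p)
print(tool([.4558,-.0658,.19]))
E
```

```text
clock: 9.7
tool_pos: [0.6662, 0.1209, 0.0756]
tool_rot: [0.752, 0.659, -0.0, -0.0]
ft_force: [0.1, 0.3, 0.6]
gripper_width: 0.0681
clock: 10.4
tool_pos: [0.666, 0.1209, 0.1962]
tool_rot: [0.752, 0.659, 0.0, 0.0]
ft_force: [0.3, -0.5, 0.0]
gripper_width: 0.0684
[256.44166635 214.26969912] [256.60619429 180.15921877] {'fovy': 61.16936617519438, 'cx': 256.9908311056224, 'cy': 196.0528155807612, 'k1': -0.039698808585593465, 'position': array([0.67569689, 0.1939241 , 0.31696817]), 'rotation': array([ 0.98710029, -0.06436651, -0.00955894,  0.14628257])}
[-0.21252128 -0.18334278  0.00534253]
```

View pics/w4.png

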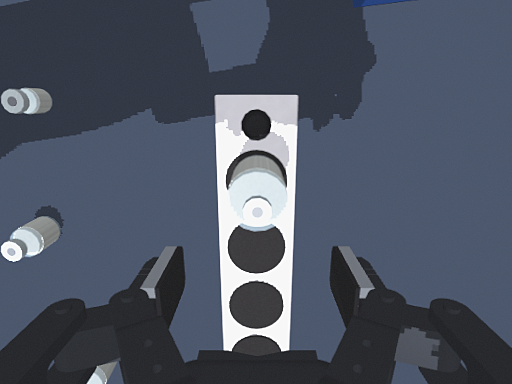

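Vial a stands on pad 1, cap at (257.5,211), about 2 mm towards the knob from centre. Vial b is next.

```bash
python3 -m pendant '[[[-0.0212,-0.0183,0],[0,0,0]],[[-0.0212,-0.0183,0],[0,0,0]],[[-0.0212,-0.0183,0],[0,0,0]],[[-0.0212,-0.0183,0],[0,0,0]],[[-0.0212,-0.0183,0],[0,0,0]],[[-0.0212,-0.0183,0],[0,0,0]],[[-0.0212,-0.0183,0],[0,0,0]],[[-0.0212,-0.0183,0],[0,0,0]],[[-0.0212,-0.0183,0],[0,0,0]],[[-0.0212,-0.0183,0.005],[0,0,0]],[[0,0,0],[0,0,0]],[[0,0,0],[0,0,0]]]' 0.2
cat >> h.py <<'E'
def caps(name,z):
    p=robot.camera_params("wrist"); im=robot.grab_frame("wrist"); cv2.imwrite(f"pics/{name}.png",im)
    g=cv2.GaussianBlur(cv2.cvtColor(im,cv2.COLOR_BGR2GRAY),(3,3),0)
    f=K(p); r=.010*f/(p["position"][2]-z)
    c=cv2.HoughCircles(g,cv2.HOUGH_GRADIENT,1,20,param1=120,param2=10,minRadius=int(r*.8),maxRadius=int(r*1.25)+1)
    return p,([] if c is None else [(u,v,rr,onz(p,(u,v),z).round(4)) for u,v,rr in c[0]]),r
E
python3 - <<'E'
from h import *
p,c,r=caps("w5",.073);e=proj(p,[.4558,-.0658,.073]);print(e,r)
for q in c:
    if np.hypot(q[0]-e[0],q[1]-e[1])<40: print(q,tool([*q[3],.044]))
E
```

```text
clock: 11.65
tool_pos: [0.4562, -0.0653, 0.1898]
tool_rot: [0.753, 0.659, -0.0, -0.001]
ft_force: [-0.1, 1.0, -0.4]
gripper_width: 0.0677
[256.73024453 198.91771068] 13.668703461678653
(np.float32(257.5), np.float32(200.5), np.float32(14.9), array([ 0.4562, -0.0671])) [-0.00221061 -0.00036192  0.1461549 ]
(np.float32(260.5), np.float32(177.5), np.float32(17.4), array([ 0.4608, -0.0495])) [0.01584239 0.00187616 0.1461605 ]
```

View pics/w5.png

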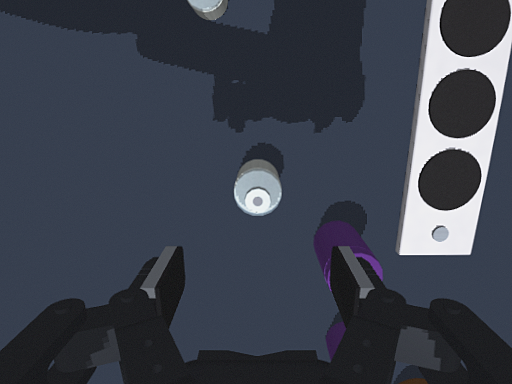

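Vial b's cap is at (258,201), so its position is confirmed at (0.456,-0.067).

```bash
python3 -m pendant '[[[-0.002,-0.0004,0.016],[0,0,0]],[[0,0,0.025],[0,0,0]],[[0,0,0.025],[0,0,0]],[[0,0,0.025],[0,0,0]],[[0,0,0.02],[0,0,0]],[[0,0,0.02],[0,0,0]],[[0,0,0.015],[0,0,0]],[[0,0,0],[0,0,0]],[[0,0,0],[0,0,0]]]' 0.2
python3 -m pendant '[[[0,0,0],[0,0,0]],[[0,0,0],[0,0,0]],[[0,0,0],[0,0,0]],[[0,0,0],[0,0,0]],[[0,0,0],[0,0,0]],[[0,0,0],[0,0,0]],[[0,0,0],[0,0,0]],[[0,0,0],[0,0,0]]]' 1 30
python3 - <<'E'
from h import *
p,c,r=caps("w6",.073);e=proj(p,[*robot.state()["tool_pos"][:2],.073]);print(e,r)
for q in c:
    if np.hypot(q[0]-e[0],q[1]-e[1])<60: print(q,tool([*q[3],.073]))
E
python3 -m pendant '[[[0,0,-0.005],[0,0,0]],[[0,0,-0.01],[0,0,0]],[[0,0,-0.02],[0,0,0]],[[0,0,-0.03],[0,0,0]],[[0,0,-0.03],[0,0,0]],[[0,0,-0.03],[0,0,0]],[[0,0,0],[0,0,0]],[[0,0,0],[0,0,0]]]'
python3 - <<'E'
from h import *
print(tool([.656,.0495,.17]));
E
```

```text
clock: 12.6
tool_pos: [0.4569, -0.0667, 0.0446]
tool_rot: [0.752, 0.659, -0.0, -0.0]
ft_force: [0.2, 0.4, 0.0]
gripper_width: 0.0685
clock: 13.4
tool_pos: [0.457, -0.0671, 0.0457]
tool_rot: [0.752, 0.659, 0.001, 0.001]
ft_force: [-0.6, 0.8, 6.8]
gripper_width: 0.0394
[256.80806028 322.45220681] 34.73900391617256
(np.float32(257.5), np.float32(318.5), np.float32(28.6), array([ 0.4574, -0.0655])) [ 0.00166215  0.00024921 -0.02729004]
(np.float32(266.5), np.float32(288.5), np.float32(38.6), array([ 0.4619, -0.0542])) [ 0.01345639  0.00322172 -0.02728055]
(np.float32(246.5), np.float32(271.5), np.float32(33.3), array([ 0.4563, -0.0471])) [ 0.01975699 -0.00326459 -0.02729307]
(np.float32(245.5), np.float32(291.5), np.float32(35.3), array([ 0.4549, -0.0544])) [ 0.0123362  -0.00369094 -0.0272959 ]
clock: 14.25
tool_pos: [0.4562, -0.0672, 0.1705]
tool_rot: [0.752, 0.659, 0.0, 0.001]
ft_force: [0.3, 0.2, -1.4]
gripper_width: 0.0393
[0.14194942 0.18275948 0.00077029]
```

```bash
python3 -m pendant '[[[0.0059,0.0076,0],[0,0,0]],[[0.0059,0.0076,0],[0,0,0]],[[0.0118,0.0153,0],[0,0,0]],[[0.0118,0.0153,0],[0,0,0]],[[0.0118,0.0153,0],[0,0,0]],[[0.0118,0.0153,0],[0,0,0]],[[0.0118,0.0153,0],[0,0,0]],[[0.0118,0.0153,0],[0,0,0]],[[0.0118,0.0153,0],[0,0,0]],[[0.0118,0.0153,0],[0,0,0]],[[0.0118,0.0153,0],[0,0,0]],[[0.0118,0.0153,0],[0,0,0]],[[0.0059,0.0076,0],[0,0,0]],[[0.0059,0.0076,0],[0,0,0]],[[0,0,0],[0,0,0]],[[0,0,0],[0,0,0]],[[0,0,0],[0,0,0]],[[0,0,0],[0,0,0]]]'
python3 - <<'E'
from h import *
print(tool([.656,.0495,.0605]))
robot.grab_frame("wrist");print(tool([.656,.0495,.0605]));robot.grab_frame("wrist");print(tool([.656,.0495,.0605]))
E
```

```text
clock: 16.05
tool_pos: [0.6562, 0.0487, 0.1701]
tool_rot: [0.752, 0.659, -0.0, -0.0]
ft_force: [0.7, -0.3, -1.2]
gripper_width: 0.0393
[ 0.0007582  -0.00029044  0.10955276]
[ 0.00067378 -0.00040116  0.10957975]
[ 0.00061717 -0.00049977  0.1096102 ]
```

```bash
python3 -m pendant '[[[0,-0.0003,0.02],[0,0,0]],[[0,0,0.025],[0,0,0]],[[0,0,0.025],[0,0,0]],[[0,0,0.02],[0,0,0]],[[0,0,0.01],[0,0,0]],[[0,0,0.005],[0,0,0]],[[0,0,0.0015],[0,0,0]],[[0,0,0.001],[0,0,0]],[[0,0,0],[0,0,0]],[[0,0,0],[0,0,0]]]'
python3 - <<'E'
from h import *
print(tool([.656,.0495,.0605]))
E
```

```text
clock: 17.15
tool_pos: [0.6568, 0.0492, 0.0631]
tool_rot: [0.752, 0.659, 0.001, 0.0]
ft_force: [0.4, -0.4, -0.6]
gripper_width: 0.039
[ 0.00018609 -0.00085075  0.00263305]
```

```bash
python3 -m pendant '[[[0,-0.0008,0.0005],[0,0,0]],[[0,0,0.0005],[0,0,0]],[[0,0,0.0005],[0,0,0]],[[0,0,0],[0,0,0]],[[0,0,0],[0,0,0]],[[0,0,0],[0,0,0]]]'
python3 -m pendant '[[[0,0,0.0005],[0,0,0]],[[0,0,0],[0,0,0]],[[0,0,0],[0,0,0]]]'
```

```text
clock: 17.75
tool_pos: [0.6556, 0.0493, 0.0608]
tool_rot: [0.752, 0.659, 0.0, -0.0]
ft_force: [-0.5, -0.3, -0.1]
gripper_width: 0.0391
clock: 18.05
tool_pos: [0.6556, 0.0493, 0.0608]
tool_rot: [0.752, 0.659, 0.0, 0.0]
ft_force: [-2.7, 0.0, 4.0]
gripper_width: 0.0392
```

Contact at 4 N. I'll release and retreat.

```bash
python3 -m pendant '[[[0,0,0],[0,0,0]],[[0,0,0],[0,0,0]],[[0,0,0],[0,0,0]],[[0,0,0],[0,0,0]],[[0,0,0],[0,0,0]]]' 0.2
python3 -m pendant '[[[0,0,-0.01],[0,0,0]],[[0,0,-0.02],[0,0,0]],[[0,0,-0.03],[0,0,0]],[[0,0,-0.04],[0,0,0]],[[0,0,-0.02],[0,0,0]],[[0,0,0],[0,0,0]],[[0,0,0],[0,0,0]]]'
python3 - <<'E'
from h import *
p,c,r=caps("w7",.088);e=proj(p,[.656,.0495,.088]);print(e)
for q in c:
    if np.hypot(q[0]-e[0],q[1]-e[1])<15: print(q)
print(tool([.4371,.0917,.16]))
E
```

```text
clock: 18.55
tool_pos: [0.6556, 0.0493, 0.0601]
tool_rot: [0.752, 0.659, -0.0, -0.0]
ft_force: [-0.3, -0.3, -0.0]
gripper_width: 0.0682
clock: 19.25
tool_pos: [0.6554, 0.0492, 0.1807]
tool_rot: [0.752, 0.659, 0.0, 0.0]
ft_force: [0.2, 0.2, 0.1]
gripper_width: 0.0684
[257.66443932 208.02461965]
(np.float32(256.5), np.float32(208.5), np.float32(13.2), array([0.6552, 0.0493]))
[ 0.01347707 -0.22143178  0.019858  ]
```

```bash
python3 -m pendant '[[[0.0013,-0.0221,0],[0,0,0]],[[0.0013,-0.0221,0],[0,0,0]],[[0.0013,-0.0221,0],[0,0,0]],[[0.0013,-0.0221,0],[0,0,0]],[[0.0013,-0.0221,0],[0,0,0]],[[0.0013,-0.0221,0],[0,0,0]],[[0.0013,-0.0221,0],[0,0,0]],[[0.0013,-0.0221,0],[0,0,0]],[[0.0013,-0.0221,0],[0,0,0]],[[0.0013,-0.0221,0.02],[0,0,0]],[[0,0,0],[0,0,0]],[[0,0,0],[0,0,0]]]' 0.4
python3 - <<'E'
from h import *
p,c,r=caps("w8",.055);e=proj(p,[.4371,.0917,.055]);print(e,r)
for q in c:
    if np.hypot(q[0]-e[0],q[1]-e[1])<20: print(q,tool([*q[3],.034]))
E
```

```text
clock: 20.5
tool_pos: [0.4381, 0.0912, 0.1597]
tool_rot: [0.752, 0.659, -0.001, -0.0]
ft_force: [-0.0, -0.1, -0.6]
gripper_width: 0.0512
[255.63701741 202.48304083] 14.412324563439139
(np.float32(255.5), np.float32(183.5), np.float32(17.2), array([0.4389, 0.1059])) [ 0.01448901 -0.00235173  0.12626802]
```

View pics/w8.png

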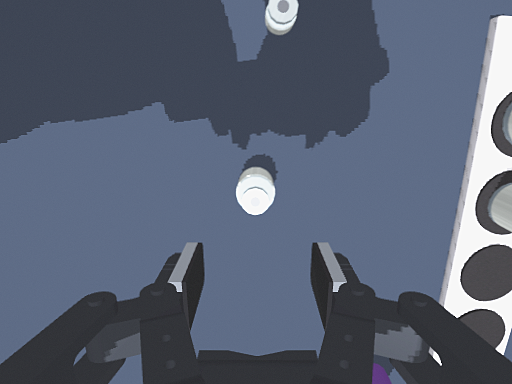

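Vial c's cap is at about (256,201). Descending.

```bash
python3 -m pendant '[[[0.0017,-0.0009,0.016],[0,0,0]],[[0,0,0.025],[0,0,0]],[[0,0,0.025],[0,0,0]],[[0,0,0.025],[0,0,0]],[[0,0,0.015],[0,0,0]],[[0,0,0.01],[0,0,0]],[[0,0,0.01],[0,0,0]],[[0,0,0],[0,0,0]],[[0,0,0],[0,0,0]]]' 0.4
python3 -m pendant '[[[0,0,0],[0,0,0]],[[0,0,0],[0,0,0]],[[0,0,0],[0,0,0]],[[0,0,0],[0,0,0]],[[0,0,0],[0,0,0]],[[0,0,0],[0,0,0]],[[0,0,0],[0,0,0]]]' 1 25
python3 - <<'E'
from h import *
a=robot.grab_frame("wrist");p=robot.camera_params("wrist");print(p["position"],proj(p,[*robot.state()["tool_pos"][:2],.055]))
cv2.imwrite("pics/w9.png",a)
E
```

```text
clock: 21.45
tool_pos: [0.4382, 0.0931, 0.0346]
tool_rot: [0.752, 0.659, 0.0, 0.0]
ft_force: [-0.2, -0.6, 0.1]
gripper_width: 0.0512
clock: 22.15
tool_pos: [0.4381, 0.0931, 0.0351]
tool_rot: [0.752, 0.659, 0.001, 0.0]
ft_force: [-0.1, 0.3, 6.6]
gripper_width: 0.0286
[0.44764546 0.16618385 0.15588715] [256.72794721 309.2473983 ]
```

View pics/w9.png

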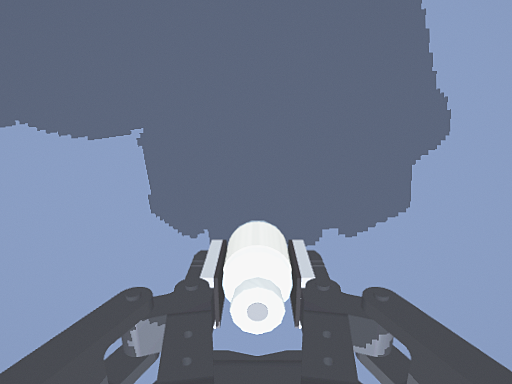

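```bash
python3 -m pendant '[[[0,0,-0.005],[0,0,0]],[[0,0,-0.01],[0,0,0]],[[0,0,-0.02],[0,0,0]],[[0,0,-0.03],[0,0,0]],[[0,0,-0.03],[0,0,0]],[[0,0,-0.005],[0,0,0]],[[0,0,0],[0,0,0]],[[0,0,0],[0,0,0]]]'
python3 - <<'E'
from h import *
print(tool([.646,-.0195,.05]));
E
```

```text
clock: 23.0
tool_pos: [0.4367, 0.0928, 0.1336]
tool_rot: [0.752, 0.659, -0.001, -0.0]
ft_force: [-0.1, -0.1, -0.8]
gripper_width: 0.0289
[-0.0837946   0.22241235  0.08321138]
```

```bash
python3 -m pendant '[[[-0.0035,0.0093,0],[0,0,0]],[[-0.0035,0.0093,0],[0,0,0]],[[-0.007,0.0185,0],[0,0,0]],[[-0.007,0.0185,0],[0,0,0]],[[-0.007,0.0185,0],[0,0,0]],[[-0.007,0.0185,0],[0,0,0]],[[-0.007,0.0185,0],[0,0,0]],[[-0.007,0.0185,0],[0,0,0]],[[-0.007,0.0185,0],[0,0,0]],[[-0.007,0.0185,0],[0,0,0]],[[-0.007,0.0185,0],[0,0,0]],[[-0.007,0.0185,0],[0,0,0]],[[-0.0035,0.0093,0],[0,0,0]],[[-0.0035,0.0093,0],[0,0,0]],[[0,0,0],[0,0,0]],[[0,0,0],[0,0,0]],[[0,0,0],[0,0,0]],[[0,0,0],[0,0,0]]]'
python3 - <<'E'
from h import *
print(tool([.646,-.0195,.05]));
E
```

```text
clock: 24.8
tool_pos: [0.6463, -0.0191, 0.1345]
tool_rot: [0.752, 0.659, -0.0, -0.0]
ft_force: [0.1, 0.6, -0.2]
gripper_width: 0.0295
[-0.00046398 -0.00018474  0.08451204]
```

```bash
python3 -m pendant '[[[-0.0007,-0.0003,0.02],[0,0,0]],[[0,0,0.025],[0,0,0]],[[0,0,0.02],[0,0,0]],[[0,0,0.01],[0,0,0]],[[0,0,0.005],[0,0,0]],[[0,0,0.002],[0,0,0]],[[0,0,0],[0,0,0]],[[0,0,0],[0,0,0]],[[0,0,0],[0,0,0]]]'
python3 - <<'E'
from h import *
print(tool([.646,-.0195,.05]));
E
```

```text
clock: 25.7
tool_pos: [0.6469, -0.0202, 0.0532]
tool_rot: [0.752, 0.659, 0.001, 0.001]
ft_force: [-0.3, -0.3, -1.1]
gripper_width: 0.0294
[ 0.00055792 -0.00096259  0.00316008]
```

```bash
python3 -m pendant '[[[0.0005,-0.0008,0.001],[0,0,0]],[[0,0,0.0005],[0,0,0]],[[0,0,0.0005],[0,0,0]],[[0,0,0],[0,0,0]],[[0,0,0],[0,0,0]],[[0,0,0],[0,0,0]]]'
python3 -m pendant '[[[0,0,0.0005],[0,0,0]],[[0,0,0],[0,0,0]],[[0,0,0],[0,0,0]]]'
```

```text
clock: 26.3
tool_pos: [0.6457, -0.0195, 0.0503]
tool_rot: [0.752, 0.659, 0.0, -0.0]
ft_force: [-0.0, -0.0, 0.1]
gripper_width: 0.0289
clock: 26.6
tool_pos: [0.6457, -0.0195, 0.0501]
tool_rot: [0.752, 0.659, 0.0, 0.0]
ft_force: [-1.3, -0.3, 3.6]
gripper_width: 0.0293
```

```bash
python3 -m pendant '[[[0,0,0],[0,0,0]],[[0,0,0],[0,0,0]],[[0,0,0],[0,0,0]],[[0,0,0],[0,0,0]],[[0,0,0],[0,0,0]]]' 0.4
python3 -m pendant '[[[0,0,-0.01],[0,0,0]],[[0,0,-0.02],[0,0,0]],[[0,0,-0.03],[0,0,0]],[[0,0,-0.04],[0,0,0]],[[0,0,-0.02],[0,0,0]],[[0,0,0],[0,0,0]],[[0,0,0],[0,0,0]]]'
python3 - <<'E'
from h import *
p,c,r=caps("w10",.070);e=proj(p,[.646,-.0195,.070]);print(e)
for q in c:
    if np.hypot(q[0]-e[0],q[1]-e[1])<15: print(q)
print(tool([.4714,.2207,.15]))
E
```

```text
clock: 27.1
tool_pos: [0.6456, -0.0195, 0.0497]
tool_rot: [0.752, 0.659, -0.0, -0.0]
ft_force: [-0.3, -0.2, 0.6]
gripper_width: 0.0512
clock: 27.8
tool_pos: [0.6455, -0.0195, 0.1701]
tool_rot: [0.752, 0.659, 0.0, 0.0]
ft_force: [-0.5, -0.6, -1.1]
gripper_width: 0.0515
[257.60785808 204.92774334]
(np.float32(255.5), np.float32(208.5), np.float32(16.0), array([ 0.6441, -0.022 ]))
[ 0.21529333 -0.20355646  0.01933087]
```

```bash
python3 -m pendant '[[[0.0215,-0.0204,0],[0,0,0]],[[0.0215,-0.0204,0],[0,0,0]],[[0.0215,-0.0204,0],[0,0,0]],[[0.0215,-0.0204,0],[0,0,0]],[[0.0215,-0.0204,0],[0,0,0]],[[0.0215,-0.0204,0],[0,0,0]],[[0.0215,-0.0204,0],[0,0,0]],[[0.0215,-0.0204,0],[0,0,0]],[[0.0215,-0.0204,0.01],[0,0,0]],[[0.0215,-0.0204,0.01],[0,0,0]],[[0,0,0],[0,0,0]],[[0,0,0],[0,0,0]]]' 0.5
python3 - <<'E'
from h import *
p,c,r=caps("w11",.04);e=proj(p,[.4714,.2207,.04]);print(e,r)
for q in c:
    if np.hypot(q[0]-e[0],q[1]-e[1])<20: print(q,tool([*q[3],.028]))
a=cv2.imread("pics/w11.png");b=cv2.imread("pics/w10.png");cv2.imwrite("pics/m11.png",np.hstack([a[80:384,60:460],b[80:384,60:460]]))
E
```

```text
clock: 29.05
tool_pos: [0.4709, 0.2204, 0.1485]
tool_rot: [0.752, 0.66, -0.001, -0.0]
ft_force: [0.6, -0.0, 0.2]
gripper_width: 0.043
[257.91351959 200.72436297] 14.17325902937559
(np.float32(258.5), np.float32(188.5), np.float32(13.8), array([0.473, 0.23 ])) [0.01012943 0.00018363 0.12103396]
```

View pics/m11.png

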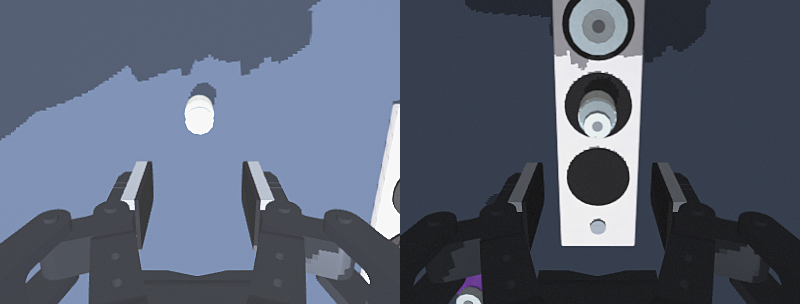

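Vial d's cap is at about (259.5,201), consistent with the estimate. Vial c stands inside pad 3, cap at (257,206) against a predicted (257.6,205).

```bash
python3 -m pendant '[[[0.0003,0.001,0.0175],[0,0,0]],[[0,0,0.025],[0,0,0]],[[0,0,0.025],[0,0,0]],[[0,0,0.02],[0,0,0]],[[0,0,0.015],[0,0,0]],[[0,0,0.01],[0,0,0]],[[0,0,0.005],[0,0,0]],[[0,0,0],[0,0,0]],[[0,0,0],[0,0,0]]]' 0.5
python3 -m pendant '[[[0,0,0],[0,0,0]],[[0,0,0],[0,0,0]],[[0,0,0],[0,0,0]],[[0,0,0],[0,0,0]],[[0,0,0],[0,0,0]],[[0,0,0],[0,0,0]],[[0,0,0],[0,0,0]]]' 1 20
python3 - <<'E'
from h import *
a=robot.grab_frame("wrist");p=robot.camera_params("wrist");print(p["position"],proj(p,[*robot.state()["tool_pos"][:2],.04]))
cv2.imwrite("pics/w12.png",a)
E
```

```text
clock: 30.0
tool_pos: [0.4734, 0.2206, 0.0329]
tool_rot: [0.752, 0.659, 0.001, 0.0]
ft_force: [0.1, -0.0, 0.7]
gripper_width: 0.0427
clock: 30.7
tool_pos: [0.4732, 0.2208, 0.0331]
tool_rot: [0.752, 0.659, 0.001, 0.0]
ft_force: [-1.3, -0.2, 6.0]
gripper_width: 0.021
[0.48278905 0.29383798 0.15392218] [256.72306935 289.21089887]
```

View pics/w12.png

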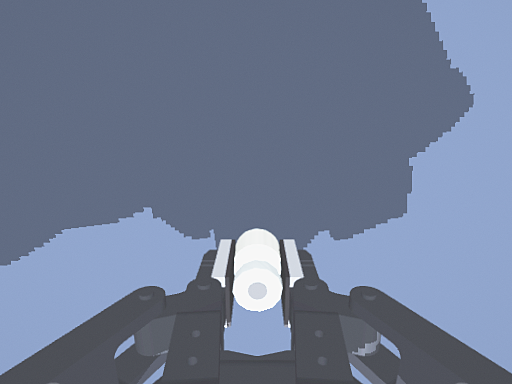

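```bash
python3 -m pendant '[[[0,0,-0.005],[0,0,0]],[[0,0,-0.01],[0,0,0]],[[0,0,-0.02],[0,0,0]],[[0,0,-0.03],[0,0,0]],[[0,0,-0.03],[0,0,0]],[[0,0,-0.015],[0,0,0]],[[0,0,0],[0,0,0]],[[0,0,0],[0,0,0]]]'
python3 - <<'E'
from h import *
print(tool([.6363,-.0885,.048]));
E
```

```text
clock: 31.55
tool_pos: [0.4724, 0.2205, 0.1423]
tool_rot: [0.752, 0.659, -0.0, -0.0]
ft_force: [0.0, -0.1, 0.1]
gripper_width: 0.0214
[-0.28473105  0.20317184  0.09424091]
```

```bash
python3 -m pendant '[[[-0.0119,0.0085,0],[0,0,0]],[[-0.0119,0.0085,0],[0,0,0]],[[-0.0237,0.0169,0],[0,0,0]],[[-0.0237,0.0169,0],[0,0,0]],[[-0.0237,0.0169,0],[0,0,0]],[[-0.0237,0.0169,0],[0,0,0]],[[-0.0237,0.0169,0],[0,0,0]],[[-0.0237,0.0169,0],[0,0,0]],[[-0.0237,0.0169,0],[0,0,0]],[[-0.0237,0.0169,0],[0,0,0]],[[-0.0237,0.0169,0],[0,0,0]],[[-0.0237,0.0169,0],[0,0,0]],[[-0.0119,0.0085,0],[0,0,0]],[[-0.0119,0.0085,0],[0,0,0]],[[0,0,0],[0,0,0]],[[0,0,0],[0,0,0]],[[0,0,0],[0,0,0]],[[0,0,0],[0,0,0]]]'
python3 - <<'E'
from h import *
print(tool([.6363,-.0885,.048]));
E
```

```text
clock: 33.35
tool_pos: [0.6362, -0.0872, 0.1424]
tool_rot: [0.752, 0.659, 0.0, -0.0]
ft_force: [-0.1, -0.6, 0.2]
gripper_width: 0.0208
[-0.0013015   0.00031072  0.09444484]
```

```bash
python3 -m pendant '[[[-0.0013,0.0003,0.02],[0,0,0]],[[0,0,0.025],[0,0,0]],[[0,0,0.02],[0,0,0]],[[0,0,0.015],[0,0,0]],[[0,0,0.008],[0,0,0]],[[0,0,0.004],[0,0,0]],[[0,0,0],[0,0,0]],[[0,0,0],[0,0,0]],[[0,0,0],[0,0,0]]]'
python3 - <<'E'
from h import *
print(tool([.6363,-.0885,.048]));
E
```

```text
clock: 34.25
tool_pos: [0.6372, -0.0896, 0.0512]
tool_rot: [0.752, 0.659, 0.001, 0.001]
ft_force: [-0.5, -0.1, -0.5]
gripper_width: 0.0209
[ 0.00095782 -0.00104548  0.00323392]
```

```bash
python3 -m pendant '[[[0.0008,-0.0009,0.001],[0,0,0]],[[0,0,0.0005],[0,0,0]],[[0,0,0.0005],[0,0,0]],[[0,0,0],[0,0,0]],[[0,0,0],[0,0,0]],[[0,0,0],[0,0,0]]]'
python3 -m pendant '[[[0,0,0.0005],[0,0,0]],[[0,0,0],[0,0,0]],[[0,0,0],[0,0,0]]]'
```

```text
clock: 34.85
tool_pos: [0.6359, -0.0887, 0.0483]
tool_rot: [0.752, 0.659, 0.0, 0.0]
ft_force: [0.2, 0.8, -0.8]
gripper_width: 0.0208
clock: 35.15
tool_pos: [0.6359, -0.0886, 0.0481]
tool_rot: [0.752, 0.659, 0.0, 0.0]
ft_force: [-1.1, -0.2, 2.7]
gripper_width: 0.0209
```

```bash
python3 -m pendant '[[[0,0,0],[0,0,0]],[[0,0,0],[0,0,0]],[[0,0,0],[0,0,0]],[[0,0,0],[0,0,0]],[[0,0,0],[0,0,0]]]' 0.4
python3 -m pendant '[[[0,0,-0.01],[0,0,0]],[[0,0,-0.02],[0,0,0]],[[0,0,-0.03],[0,0,0]],[[0,0,-0.04],[0,0,0]],[[0,0,-0.05],[0,0,0]],[[0,0,-0.05],[0,0,0]],[[0,-0.04,0],[0,0,0]],[[0,-0.04,0],[0,0,0]],[[0,-0.04,0],[0,0,0]],[[0,-0.04,0],[0,0,0]],[[0,-0.04,0],[0,0,0]],[[0,-0.04,0],[0,0,0]],[[0,0,0],[0,0,0]],[[0,0,0],[0,0,0]]]'
python3 - <<'E'
from h import *
t=robot.grab_frame("top");s=robot.grab_frame("scene");p=robot.camera_params("top")
a=cv2.resize(t[130:230,180:380],None,fx=4,fy=3,interpolation=cv2.INTER_CUBIC);b=cv2.resize(s[180:280,180:380],None,fx=4,fy=3,interpolation=cv2.INTER_CUBIC)
for n,X in(("a",(.6655,.119,.11)),("b",(.656,.0495,.088)),("c",(.646,-.0195,.07)),("d",(.6363,-.0885,.055))):
    u=proj(p,X);print(n,(u-[180,130])*[4,3], (proj(robot.camera_params("scene"),X)-[180,180])*[4,3])
cv2.imwrite("pics/fin.png",np.vstack([a,b]))
E
```

```text
clock: 35.65
tool_pos: [0.6359, -0.0886, 0.0477]
tool_rot: [0.752, 0.659, -0.0, -0.0]
ft_force: [-0.6, -0.2, 0.0]
gripper_width: 0.0513
clock: 37.05
tool_pos: [0.3979, -0.0571, 0.2489]
tool_rot: [0.752, 0.659, 0.001, 0.001]
ft_force: [-0.1, -1.0, -0.3]
gripper_width: 0.0512
a [151.94949378  50.4860237 ] [579.54521497  -5.63210209]
b [252.23723675  76.15777138] [495.2752554   49.30307215]
c [349.11737107 100.3994763 ] [407.1109339  102.34175577]
d [444.31149994 122.99613147] [314.52368146 155.54177705]
```

View pics/fin.png

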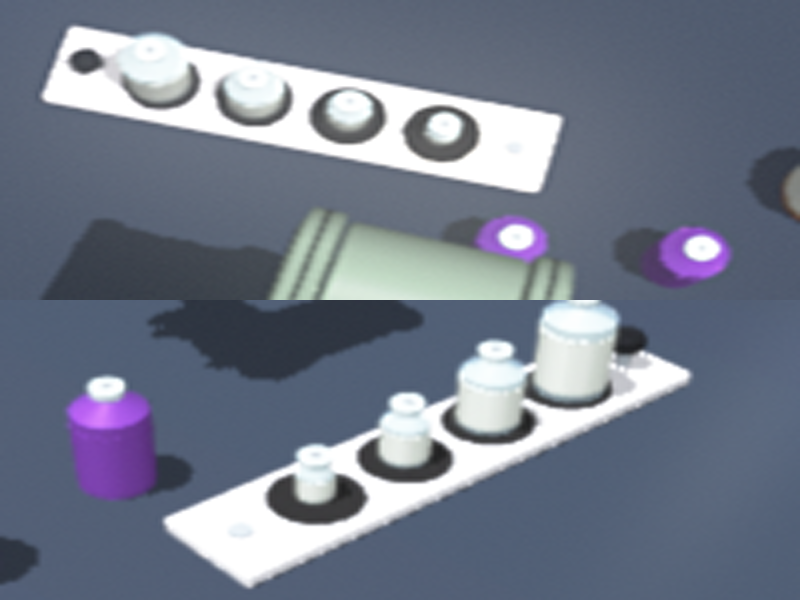

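All four vials stand upright, with caps in the top crop at (150,49), (254,77), (349,101) and (445,124). The predicted pad centres were (152,50), (252,76), (349,100) and (444,123).

```bash
python3 -c "
from rig import robot
print(robot.hand_in())"
```

```text
the job is handed in; nothing more can be done
None
```

I placed all four vials upright on the loading strip, a, b, c and d in order from the knob end, and handed the job in at about 37 s. I lowered each one until I felt a light contact of about 3–6 N and then let go.

- **Centring:** the last top and scene pictures show each vial on its own pad. Vials b, c and d are within about 1 mm of centre. Vial a is about 1–2 mm off, towards the knob, and I left it there.
- **Bystanders:** I did not touch the purple look-alikes, the amber bottle or the beaker. My final check picture only partly shows the bottle and not the beaker, so I did not check their final positions directly.
- **Failed check:** automatic circle detection picked the wrong spot on caps c and d at pick-up and was unreliable close up. I used picture readings for those two, and the gripper opening confirmed the grasps. On c after placing it read about 3 mm off centre, but the picture readings disagreed and put it near the middle.

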